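# Fit the elbow nozzle on the fume extractor's port

## Robot

A 6-joint arm with a two-finger parallel gripper is mounted at the origin on a cart in front of the work surface, level with it; the furniture and walls round the work are solid. World frame = base frame: x ahead of the robot, y to its left, z up, the work surface at z = 0. Lengths are in m, angles in rad, forces in N, time in s.
With the tool pointing down it reaches from about 0.3 to 1 m from the base axis. Payload 5.1 kg.
Tool frame: the origin (TCP) lies at the very end of the fingers, on their centre line; the grasp point (between the pads) lies 19 mm behind it; z points along the fingers, y is the line along which they close (so a half turn about z gives the same grasp; the last joint's range is limited). The gripper opens to 95 mm and grips with 3 to 60 N. Pads are 20 mm wide; open, the fingers measure 119 mm over their backs; the gripper's body (75 mm by 180 mm) begins 59 mm behind the grasp point.
Start: joints at [1.178, 0.124, 1.65, -0, 1.367, -0.083], TCP at [0.198, 0.619, 0.215] pointing down, gripper open.
Joint ranges: [-2.61, 2.61], [-1.02, 2.33], [0.03, 2.71], [-1.35, 4.49], [0.32, 2.68], [-2.91, 2.91]. Speed limits (rad/s): [2.57, 2.57, 3.14, 3.14, 3.14, 3.14].

## Interface

Orientations are given as a rotation vector (axis times angle).
In Python, from plant import monitor, viewer, job gives the robot as it stands.
- The arm moves only by the tool move_arm, never from a script. Its argument "deltas" is a list of rows, each a list of 2 entries, a list of its own where there are three numbers: the shift along the tool's x, y, z normalised to -1 to 1, where 1 is 20 mm, then the turn, a rotation vector about the tool's x, y, z normalised to -1 to 1, where 1 is 10 degrees. A call has 1 to 8 rows; each row shifts and turns the commanded pose from where the row before left it, along the tool's axes as they then stand; what a row does not reach is not made up. A row lasts 1/8 s, in which the tool goes at most 62.5 mm and 10.7 degrees, less where a joint would pass 70% of its speed; a pose out of reach is approached as far as the arm can. A call with a number of a shift or a turn outside -1 to 1 is refused whole. A call with a gripper value outside its range is refused whole. "jaw" is the opening, from -1 (shut) to 1 (fully open), set as the call begins (left out, the last holds). The fingers move at their own pace and stop on an object; "newtons" is the grip in N (left out, the last holds). Time passes only in rows, so rows that do not move let the fingers close. It gives the time, the measured TCP pose, the force, the opening and the grip force at its end, in the units of the state.
- monitor.get_obs(): the state, without advancing time (a new reading comes with each control period).
- viewer.snapshot(name): name is "scene" or "top" or "wrist"; returns a dict with "frame" (384x512x3 uint8, red, green, blue), "K" (3x3 intrinsics, pixels), "rvec" (rotation vector, rad) and "tvec" (3), from world to camera coordinates, as OpenCV has them. Camera axes: x right, y down, z forward; pixel columns grow to the right and rows downward; lengths in m; the calibration is good to about 2 mm. The wrist camera is an equidistant fisheye: a pixel r from the principal point sees the ray r / f radians off the axis. A picture is of the moment at which its call begins. There is no depth.
- job.sign_off(): hands the job in; it is judged then, once.
The state is a dict: "time_s": time; "qpos": joint angles; "joint_velocities": joint speeds; "joint_efforts": joint torques, N m; "eef_pos": TCP position; "tcp_rot": TCP orientation; "force": force on the tool from outside, world axes, zero at the start; "wrist_torque": the same for the moment, N m; "gripper_width": finger opening in m; "grip_force": force on a finger pad.
Only numpy, scipy, OpenCV 4.12 (cv2) and the standard library are available. Lean on these libraries where they do the work, as an engineer would, in place of code of your own. Each camera call takes 0.05 s, during which the arm holds its last target. There are 200 camera calls.

## Task

A fume extractor stands on the plywood work board that bridges the tracks. Swing its catch aside, push the elbow nozzle fully home on the sloping port so that its flange lies flat on the gasket and its mouth faces straight down the slope to the front of the extractor, then swing the catch back over the flange as far as it goes. Leave the other models on the board where they stand.

Things in the scene. Friction and masses are not known exactly. Their poses are not given: they have to be found in the camera images.
- extractor: Grey fume extractor, 150 x 130 x 109 mm high, firmly fixed on the board (board top 65 mm above the table). Origin: centre of its underside, on the board. +z up; -x is its front: a 44 mm low front wall, above which a black port panel slopes up and back at 30 degrees. Flat top behind, with a black carrying handle rising to 140 mm.
- spigot: Port on the sloping panel: aluminium spigot, 33 mm outside, 24 mm tall, last 5 mm tapered to 27 mm; three sprung balls 12 mm up grip a sleeve (5 to 15 N to push on). Origin: on the axis, on the black gasket at the spigot's foot. +z out along the spigot, 30 degrees from vertical, leaning to the front; +x up the slope, -x down the slope to the front; y level.
- catch (a joint): Steel swing catch, pivot 45 mm up the slope (+x) from the spigot axis, turning about the spigot's z. 0 = shut: finger points at the spigot, over the flange's place (underside 8 mm above gasket). Grows as it opens, counterclockwise seen from outside: finger to -y, pin to +y. Clear of the flange above 1.0 rad, stop at 1.6. Stays where left; takes about 2 N at the pin.
- catch_pin (a point): Grip point on the catch's black upright pin (12 mm thick, parallel to the spigot's z, from 13 to 51 mm above the gasket level), 40 mm above the gasket level. The pin is 30 mm from the pivot on the side away from the spigot: at spigot (75, 0) mm when shut, (45, 30) mm at 1.57 rad.
- nozzle: Loose grey plastic elbow nozzle, about 120 g, upright on the board. Origin: centre of its underside, +z up the sleeve. Foot flange 62 mm across, 6 mm thick; sleeve above it 42 mm outside, bore 36 mm (mouth chamfered to 40), 30 mm deep; elbow top at 67 mm. Flared mouth points to -x, axis 46 mm up, 60 mm wide at 66 mm from the sleeve axis. Grasp the sleeve across y, 12 to 45 mm up.
- nozzle_mouth (a point): Centre of the nozzle's open mouth, at (-66, 0, 46) mm in the nozzle's frame.
- van_wagon: Model van wagon with pale roof, 82 x 31 x 40 mm, stands on the board; leave alone. Origin: underside centre.
- crossing_sign: Small black crossing sign on a post, 12 x 14 x 37 mm, stands on the board; leave alone. Origin: underside centre.
- signal: Model colour-light signal on a post, 32 x 22 x 72 mm, stands on the board; leave alone. Origin: underside centre.
- kiosk: Small model kiosk with a grey roof, 35 x 36 x 25 mm, stands on the board; leave alone. Origin: underside centre.
There are look-alikes about, which are no part of the job. Of the things shaped like the nozzle, the grey one is meant.

How it is judged:
On the way, in this order (a step that is already met when the one before it is completed fails the run):
1. the catch is swung aside, clear of the flange's place (value of joint catch above 1 rad), for 0.2 s.
2. the nozzle is pushed home on the spigot (distance between nozzle and spigot below 0.004 m and angle between the z axis of nozzle and the z axis of spigot, either way round below 0.07 rad), for 0.2 s.
3. the catch is swung back over the flange (value of joint catch below 0.25 rad), for 0.2 s.
At the end, for the whole second after the job is handed in: The nozzle is on the spigot, released and at rest: underside within 4 mm of the gasket's centre, axis within 4 degrees of the spigot's, mouth within about 30 degrees of straight down the slope; the catch is within 0.25 rad of shut; the other models stand within 20 mm of where they stood (all of step 2 and x of nozzle_mouth in the frame of spigot below -0.057 m and value of joint catch below 0.25 rad and linear speed of nozzle below 0.01 m/s and distance of each of van_wagon, crossing_sign, signal, kiosk from where it was at the start of the episode below 0.02 m); the robot touches nothing.
It fails at once if the van wagon is knocked over or moved by more than 20 mm (distance of van_wagon from where it was at the start of the episode above 0.02 m or angle between van_wagon's own z axis and vertical above 0.4 rad).
It fails at once if the crossing sign is knocked over or moved by more than 20 mm (distance of crossing_sign from where it was at the start of the episode above 0.02 m or angle between crossing_sign's own z axis and vertical above 0.4 rad).
It fails at once if the signal is knocked over or moved by more than 20 mm (distance of signal from where it was at the start of the episode above 0.02 m or angle between signal's own z axis and vertical above 0.4 rad).
It fails at once if the kiosk is knocked over or moved by more than 20 mm (distance of kiosk from where it was at the start of the episode above 0.02 m or angle between kiosk's own z axis and vertical above 0.4 rad).
It also fails if it takes over 61 s, if anything falls off the work surface, if the arm or the gripper's body presses on something with over 40 N, if the wrist force passes 120 N, or if a joint passes its speed limit or range.

## Working session

There is one attempt and no reset: what is moved stays moved. The work goes in short steps, Python scripts to look and compute and a tool call to move; the robot and the scene stay as the last step left them, time stands still between calls to the robot, and variables do not carry over. Pictures are saved under pics/ and viewed, at most 10 in all, crops included, and the job is handed in when it is done.

Besides the shell and the picture viewer there is one more tool, called in YAML: its name, and indented under it one key for each argument. move_arm: Moves the arm, as the interface text tells. Scaled input: -1 to 1 covers 20 mm each way for a shift and 10 degrees each way for a turn. Its arguments: {"type":"object","properties":{"deltas":{"type":"array"},"jaw":{"type":"number"},"newtons":{"type":"number"}},"required":["deltas"]}

```bash
mkdir -p pics; python3 - <<'E'
from plant import monitor, viewer, job
import cv2,pickle,numpy as np
d={}
for n in("scene","top","wrist"):
    s=viewer.snapshot(n); d[n]=s; cv2.imwrite(f"pics/{n}0.png",s["frame"][:,:,::-1])
    print(n,np.round(s["K"],1).tolist(),s["rvec"],s["tvec"])
pickle.dump(d,open("s0.pkl","wb"))
a=d["scene"]["frame"];b=d["top"]["frame"]
print(monitor.get_obs())
E
```

```text
scene [[364.7, 0.0, 260.5], [0.0, 364.7, 186.6], [0.0, 0.0, 1.0]] [ 1.97302353 -1.20791479  0.5707996 ] [-0.16326733  0.45866937  0.6442198 ]
top [[352.1, 0.0, 257.4], [0.0, 352.1, 188.9], [0.0, 0.0, 1.0]] [ 2.17922348 -2.11919439  0.14904285] [0.10721967 0.58839856 0.92473606]
wrist [[297.3, 0.0, 260.3], [0.0, 297.3, 195.7], [0.0, 0.0, 1.0]] [-2.3654138  -1.72730544 -0.21505698] [-0.64814259 -0.02917401  0.39077891]
{'time_s': 0.15, 'qpos': array([ 1.17838809e+00,  1.24371110e-01,  1.65135811e+00,  2.35551651e-06,
        1.36747450e+00, -8.26189996e-02]), 'joint_velocities': array([ 0.00026183, -0.00167141, -0.0060396 ,  0.00040523, -0.0013744 ,
        0.00092094]), 'joint_efforts': array([ 2.11411339e-04, -4.18195295e+01, -3.60469830e+01,  7.75172585e-02,
        4.69138753e-02, -1.21204421e-04]), 'eef_pos': array([0.19800747, 0.61858958, 0.21366048]), 'tcp_rot': array([-4.84614047e-01, -3.10360305e+00,  2.45846455e-03]), 'force': array([ 0.21212968,  0.49787377, -0.20089016]), 'wrist_torque': array([ 0.0090554 ,  0.03189695, -0.02246185]), 'grip_force': 0.0, 'gripper_width': 0.0947633929665684}
```

View pics/scene0.png

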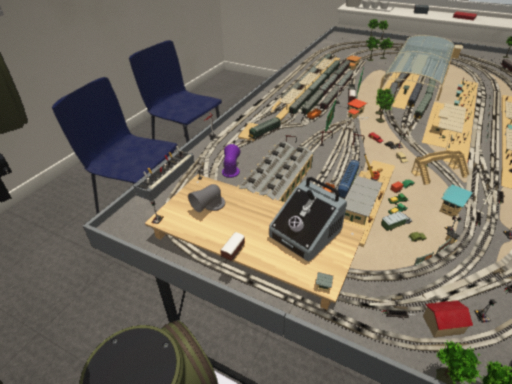

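View pics/top0.png

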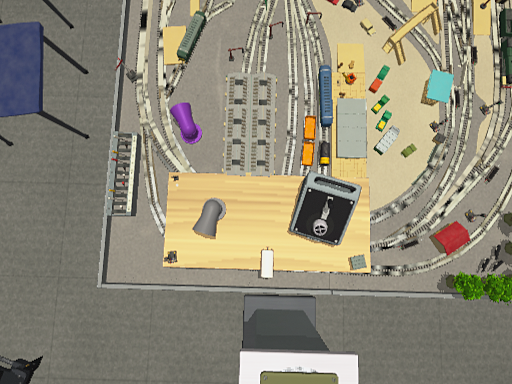

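```bash
cat > h.py <<'E'
import cv2,pickle,numpy as np
from scipy.spatial.transform import Rotation as R
from scipy.optimize import least_squares
def proj(s,P):
    P=np.atleast_2d(P).astype(float)
    c=P@cv2.Rodrigues(s["rvec"])[0].T+s["tvec"]; K=s["K"]
    if s.get("fish"):
        r=np.hypot(c[:,0],c[:,1])+1e-12; th=np.arctan2(r,c[:,2])
        u=c[:,:2]/r[:,None]*th[:,None]
    else: u=c[:,:2]/c[:,2:]
    return u*[K[0,0],K[1,1]]+[K[0,2],K[1,2]]
def tri(obs,z=None):
    f=lambda p:np.concatenate([(proj(s,p)[0]-px) for s,px in obs])
    g=(lambda q:f(np.r_[q,z])) if z is not None else f
    r=least_squares(g,[.5,.1] if z is not None else [.5,.1,.1])
    return r.x,np.abs(r.fun).max()
def shot(n,name):
    from plant import viewer,monitor
    s=dict(viewer.snapshot(n)); s["fish"]=n=="wrist"; s["obs"]=monitor.get_obs()
    pickle.dump(s,open(name+".pkl","wb")); return s
def load(name): return pickle.load(open(name+".pkl","rb"))
def crop(s,x0,y0,w,h,k,fn):
    cv2.imwrite("pics/"+fn,cv2.resize(s["frame"][y0:y0+h,x0:x0+w,::-1],None,fx=k,fy=k,interpolation=cv2.INTER_CUBIC))
E
python3 - <<'E'
from h import *
d=load("s0"); d["wrist"]["fish"]=True
for n in d: 
    s=d[n]; pickle.dump(s,open(n+"0.pkl","wb")); print(n, proj(s,[[.198,.619,.215],[0,0,0],[.5,0,.065],[.5,.2,.065]]).round().tolist(), (-cv2.Rodrigues(s["rvec"])[0].T@s["tvec"]).round(3))
t=d["top"]
for px in [(211,217),(320,205),(267,263),(358,262)]: print(px,tri([(t,px)],.08)[0].round(3))
a=cv2.resize(t["frame"][150:290,150:390,::-1],None,fx=3.33,fy=3.33,interpolation=cv2.INTER_CUBIC)
cv2.imwrite("pics/t1.png",a)
crop(d["scene"],145,150,200,150,4,"s1.png")
E
```

```text
scene [[-2.0, 189.0], [168.0, 446.0], [285.0, 236.0], [220.0, 212.0]] [-0.114 -0.248  0.76 ]
top [[17.0, 353.0], [298.0, 413.0], [303.0, 221.0], [228.0, 219.0]] [0.452 0.122 0.997]
wrist [[262.0, 236.0], [-45.0, 182.0], [44.0, 392.0], [103.0, 396.0]] [0.132 0.639 0.384]
(211, 217) [0.503 0.242]
(320, 205) [ 0.542 -0.041]
(267, 263) [0.389 0.094]
(358, 262) [ 0.398 -0.139]
```

View pics/t1.png

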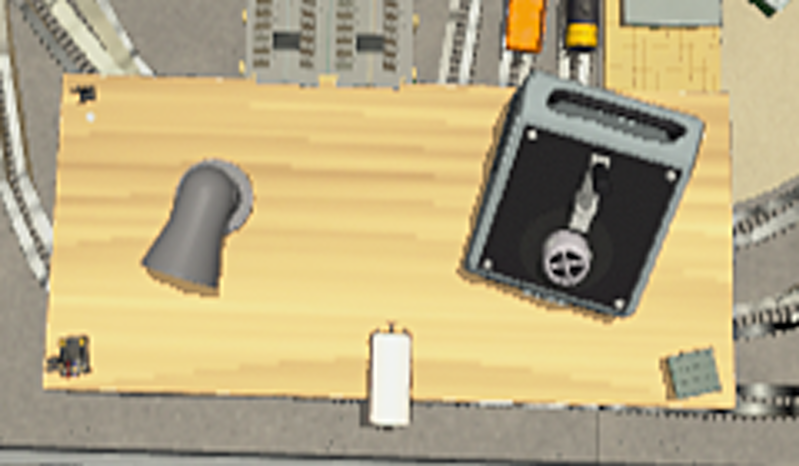

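View pics/s1.png

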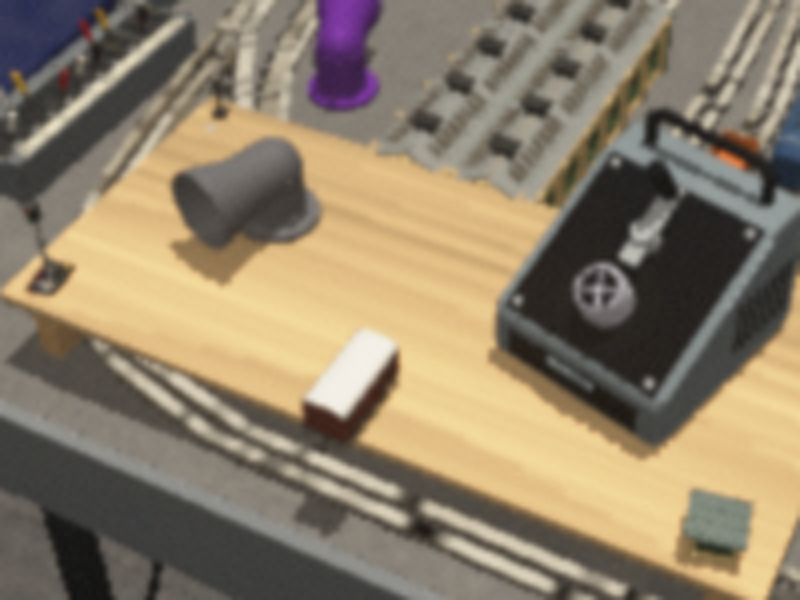

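View pics/wrist0.png

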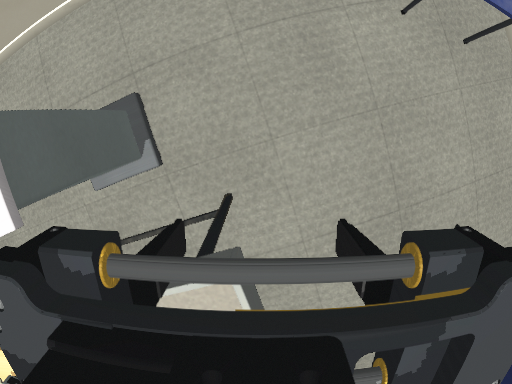

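```bash
cat > m.py <<'E'
from h import *
t=load("top0");s=load("scene0")
T=lambda u,v:np.array([150+(u+.5)/3.33-.5,150+(v+.5)/3.33-.5]); S=lambda u,v:np.array([145+(u+.5)/4-.5,150+(v+.5)/4-.5])
pts={"ul":((531,134),(615,161)),"ur":((671,175),(749,233)),"ll":((487,264),(518,300)),"lr":((619,303),(649,382)),"sp":((568,263),(600,290))}
X={}
for k,(a,b) in pts.items():
    X[k],e=tri([(t,T(*a)),(s,S(*b))]); print(k,X[k].round(4),round(e,2))
c=np.mean([X[k] for k in("ul","ur","ll","lr")],0)
ax=(X["ul"]+X["ur"]-X["ll"]-X["lr"]); ay=(X["ul"]+X["ll"]-X["ur"]-X["lr"])
print("yaw",np.degrees(np.arctan2(ax[1],ax[0])),np.degrees(np.arctan2(-ay[0],ay[1])),"slope",np.degrees(np.arctan2(ax[2],np.hypot(*ax[:2]))),"ctr",c.round(4),np.linalg.norm(ax)/2,np.linalg.norm(ay)/2)
# nozzle: joint fit x,y,yaw on board: flange right edge, mouth rim
E
python3 m.py
```

```text
ul [ 5.688e-01 -2.000e-04  1.693e-01] 0.32
ur [ 0.5418 -0.099   0.1697] 0.04
ll [0.4775 0.0239 0.1151] 0.38
lr [ 0.4512 -0.0744  0.115 ] 0.21
sp [ 0.4785 -0.0303  0.147 ] 0.04
yaw -14.960621768607258 -15.117687989588635 slope 30.05493077005867 ctr [ 0.5098 -0.0374  0.1423] 0.10880922624454929 0.1021383203991504
```

```bash
cat >> m.py <<'E'
th=np.linspace(0,2*np.pi,181); circ=np.c_[np.cos(th),np.sin(th),0*th]
def noz(q,P): return R.from_euler("z",q[2]).apply(P)+[q[0],q[1],.065]
def res(q):
    fl=np.r_[circ*.031,circ*.031+[0,0,.006]]
    a=proj(t,noz(q,fl)); b=proj(s,noz(q,fl))
    m=proj(t,noz(q,[[-.066,.03,.046],[-.066,-.03,.046]]))
    return np.r_[a[:,0].max()-T(252,0)[0], b[:,0].max()-S(321,0)[0], b[:,1].max()-S(0,241)[1], m[0]-T(143,265), m[1]-T(217,295)]
r=least_squares(res,[.49,.24,0]); print("nozzle",r.x.round(4),"yaw deg",np.degrees(r.x[2]).round(1),"res px",r.fun.round(2))
o=s if 0 else None
E
python3 m.py | tail -1
python3 - <<'E'
from scipy.spatial.transform import Rotation as R
print(R.from_rotvec([-4.84614047e-01, -3.10360305e+00,  2.45846455e-03]).as_matrix().round(3))
E
```

```text
nozzle [ 0.5229  0.2363 -0.2871] yaw deg -16.4 res px [ 0.6  -0.36  0.96 -0.51  0.42 -0.04 -1.09]
[[-0.952  0.305 -0.001]
 [ 0.305  0.952 -0.001]
 [ 0.    -0.002 -1.   ]]
```

move_arm:
  deltas:
    - [[-0.5, -0.3, -1], [0, 0, 0]]
    - [[-1, -0.6, -1], [0, 0, 0]]
    - [[-1, -0.6, -1], [0, 0, 0]]
    - [[-1, -0.6, -1], [0, 0, 0]]
    - [[-1, -0.6, -0.25], [0, 0, 0]]
    - [[-1, -0.6, 0], [0, 0, 0]]
    - [[-1, -0.6, 0], [0, 0, 0]]
    - [[-1, -0.6, 0], [0, 0, 0]]

```text
time_s: 1.15
eef_pos: [0.3145, 0.4859, 0.2992]
tcp_rot: [-0.485, -3.103, 0.001]
force: [0.0, 0.5, 0.4]
gripper_width: 0.0951
grip_force: 0.0
```

move_arm:
  deltas:
    - [[-1, -0.6, 0], [0, 0, 0]]
    - [[-1, -0.6, 0], [0, 0, 0]]
    - [[-1, -0.6, 0], [0, 0, 0]]
    - [[-1, -0.6, 0], [0, 0, 0]]
    - [[-1, -0.6, 0], [0, 0, 0]]
    - [[-1, -0.6, 0], [0, 0, 0]]
    - [[-1, -0.6, 0], [0, 0, 0]]
    - [[-1, -0.6, 0], [0, 0, 0]]

```text
time_s: 2.15
eef_pos: [0.4373, 0.3456, 0.2991]
tcp_rot: [-0.485, -3.103, 0.001]
force: [0.2, 0.7, -0.1]
gripper_width: 0.095
grip_force: 0.0
```

move_arm:
  deltas:
    - [[-1, -0.6, 0], [0, 0, 0]]
    - [[-1, -0.6, 0], [0, 0, 0]]
    - [[-1, -0.6, 0], [0, 0, 0]]
    - [[-1, -0.6, 0], [0, 0, 0]]
    - [[-1, -0.6, 0], [0, 0, 0]]
    - [[-1, -0.6, 0], [0, 0, 0]]
    - [[-1, -0.6, 0], [0, 0, 0]]
    - [[-0.2, 0, 0], [0, 0, 0]]

```text
time_s: 3.15
eef_pos: [0.5489, 0.2219, 0.2993]
tcp_rot: [-0.488, -3.103, 0.0]
force: [-0.1, 0.0, 0.2]
gripper_width: 0.0948
grip_force: 0.0
```

```bash
python3 - <<'E'
from h import *
s=shot("wrist","w1"); o=s["obs"]; print(o["time_s"],o["eef_pos"],o["tcp_rot"],o["qpos"].round(2))
cv2.imwrite("pics/w1.png",s["frame"][:,:,::-1]); print(proj(s,[[.523,.236,.065],[.4885,-.032,.13]]))
E
```

```text
3.2 [0.54889074 0.22250449 0.29932603] [-4.87158316e-01 -3.10304076e+00  9.51343309e-05] [ 0.29 -0.04  1.68  0.    1.5  -0.96]
[[265.06686796 150.33324094]
 [ 71.40278067 197.25305918]]
```

```bash
cat > ov.py <<'E'
from h import *
th=np.linspace(0,2*np.pi,181); circ=np.c_[np.cos(th),np.sin(th),0*th]
YAW=np.radians(-15)
RS=R.from_euler("zy",[YAW,-np.radians(30)])   # spigot axes
F=np.array([.4885,-.032,.1295])
N=[.5229,.2363,-.2871]
def sp(P,F=F): return RS.apply(P)+F
def nz(P,q=N): return R.from_euler("z",q[2]).apply(P)+[q[0],q[1],.065]
def ov(s,k,fn,box):
    x0,y0,w,h=box; im=cv2.resize(s["frame"][y0:y0+h,x0:x0+w,::-1],None,fx=k,fy=k,interpolation=cv2.INTER_CUBIC)
    def d(P,c): cv2.polylines(im,[np.round((proj(s,P)-[x0,y0]+.5)*k-.5).astype(int)],False,c,1)
    d(sp(circ*.0165),(0,255,255)); d(sp(circ*.0135+[0,0,.024]),(0,0,255)); d(sp(circ*.006+[.075,0,.051]),(0,255,0)); d(sp(circ*.006+[.075,0,.013]),(255,255,0))
    d(nz(circ*.031),(0,255,255)); d(nz(circ*.031+[0,0,.006]),(0,0,255)); d(nz(circ[:,[2,0,1]]*.03+[-.066,0,.046]),(0,255,0))
    cv2.imwrite("pics/"+fn,im)
E
python3 - <<'E'
from ov import *
ov(load("w1"),2,"w1o.png",(0,40,400,250))
E
```

```text
(no output)
```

View pics/w1o.png

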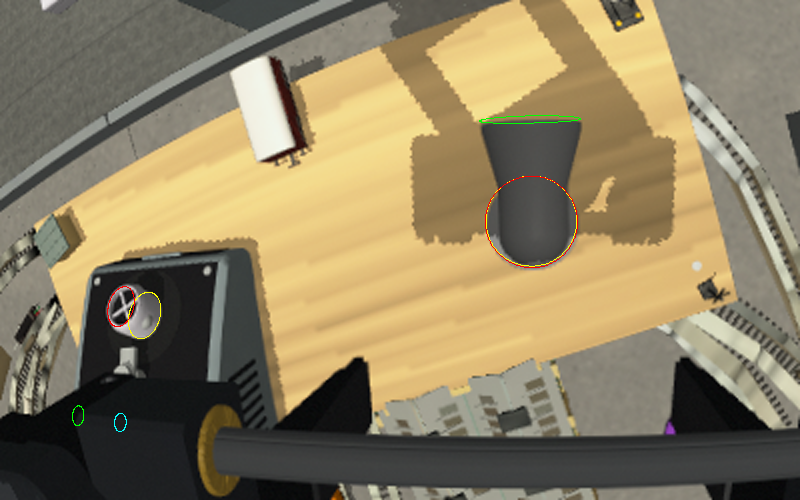

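```bash
cat > go.py <<'E'
from ov import *
TS=RS*R.from_matrix(np.array([[-1,0,0],[0,1,0],[0,0,-1.]]).T)  # tool aligned with spigot
def delta(Rt,pt,o=None):
    from plant import monitor
    o=o or monitor.get_obs(); Rc=R.from_rotvec(o["tcp_rot"])
    print("t",o["time_s"],"rot units (tool)",np.degrees((Rc.inv()*Rt).as_rotvec()).round(2)/10,
      "| shift now-axes",(Rc.inv().apply(pt-o["eef_pos"])/.02).round(2),"| target-axes",(Rt.inv().apply(pt-o["eef_pos"])/.02).round(2),
      "| F",o["force"].round(1),"w",round(o["gripper_width"],4),"grip",o["grip_force"])
E
python3 - <<'E'
from go import *
print(sp([[.075,0,.04],[.075,0,.021]]))
delta(TS,sp([.075,0,.10]))
delta(TS,sp([.075,0,.021]))
E
```

```text
[[ 0.53123872 -0.05141143  0.20036323]
 [ 0.54073872 -0.05141143  0.18390875]]
t 3.2 rot units (tool) [-0.849 -2.881 -0.278] | shift now-axes [ -1.93 -13.77   2.35] | target-axes [ -0.42 -14.07   0.84] | F [-0.8 -0.5  0. ] w 0.0949 grip 0.0
t 3.2 rot units (tool) [-0.849 -2.881 -0.278] | shift now-axes [ -3.81 -13.16   5.77] | target-axes [ -0.42 -14.07   4.79] | F [-0.8 -0.5  0. ] w 0.0949 grip 0.0
```

```bash
sed -i 's/"zy"/"ZY"/' ov.py; python3 - <<'E'
from go import *
print(RS.as_matrix().round(3))
delta(TS,sp([.075,0,.10]))
E
```

```text
[[ 0.837  0.259 -0.483]
 [-0.224  0.966  0.129]
 [ 0.5   -0.     0.866]]
t 3.2 rot units (tool) [-0.075 -3.002 -0.278] | shift now-axes [ -1.77 -13.     2.29] | target-axes [  0.17 -13.07   2.54] | F [-0.8 -0.5  0. ] w 0.0949 grip 0.0
```

move_arm:
  deltas:
    - [[-0.14, -1, 0], [0, 0, 0]]
    - [[-0.14, -1, 0], [0, 0, 0]]
    - [[-0.14, -1, 0], [0, 0, 0]]
    - [[-0.14, -1, 0], [0, 0, 0]]
    - [[-0.14, -1, 0], [0, 0, 0]]
    - [[-0.14, -1, 0], [0, 0, 0]]
    - [[-0.14, -1, 0], [0, 0, 0]]
    - [[-0.14, -1, 0], [0, 0, 0]]
  jaw: -0.1

```text
time_s: 4.2
eef_pos: [0.5206, 0.0629, 0.2997]
tcp_rot: [0.485, 3.104, 0.0]
force: [0.2, 0.4, -0.4]
gripper_width: 0.0429
grip_force: 0.0
```

move_arm:
  deltas:
    - [[-0.14, -1, 0], [0, 0, 0]]
    - [[-0.14, -1, 0], [0, 0, 0]]
    - [[-0.14, -1, 0], [0, 0, 0]]
    - [[-0.14, -1, 0], [0, 0, 0]]
    - [[-0.1, -1, 0], [0, -0.75, 0]]
    - [[0, 0, 0], [0, -0.75, -0.28]]
    - [[0, 0, 0], [0, -0.75, 0]]
    - [[0, 0, 0], [0, -0.75, 0]]

```text
time_s: 5.2
eef_pos: [0.5028, -0.0358, 0.3003]
tcp_rot: [0.339, 2.595, -0.106]
force: [-0.0, 0.1, -0.0]
gripper_width: 0.043
grip_force: 0.0
```

```bash
python3 - <<'E'
from go import *
s=shot("wrist","w2")
delta(TS,sp([.075,0,.10])); print(proj(s,sp([[0,0,.024],[.075,0,.051]])))
ov(s,2,"w2.png",(60,40,400,300))
E
```

```text
t 5.25 rot units (tool) [-0.05   0.018  0.029] | shift now-axes [0.99 0.01 1.95] | target-axes [ 0.98 -0.01  1.95] | F [ 1.7  1.7 -1.4] w 0.0426 grip 0.0
[[262.65858299  90.12508028]
 [262.09910993 172.42978834]]
```

View pics/w2.png

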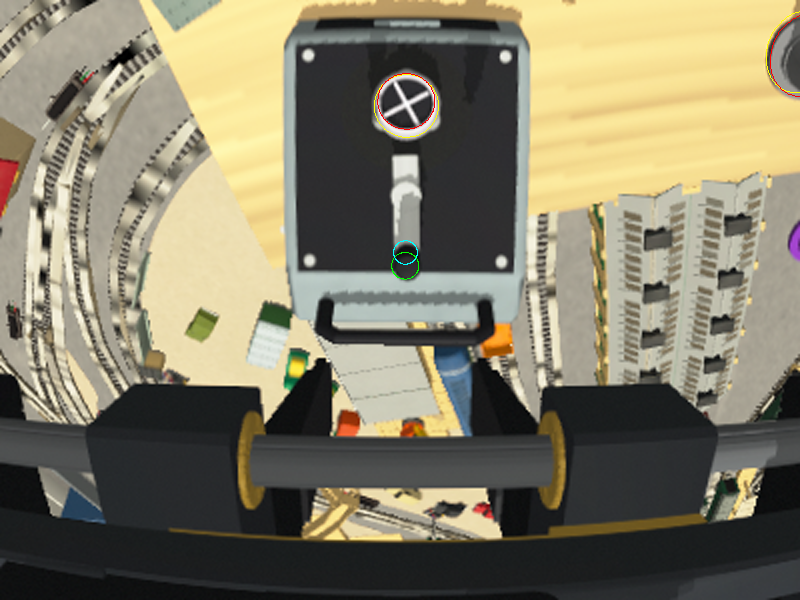

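move_arm:
  deltas:
    - [[0.98, 0, 0.5], [0, 0, 0.03]]
    - [[0, 0, 1], [0, 0, 0]]
    - [[0, 0, 1], [0, 0, 0]]
    - [[0, 0, 1], [0, 0, 0]]
    - [[0, 0, 0.8], [0, 0, 0]]
    - [[0, 0, 0.8], [0, 0, 0]]
    - [[0, 0, 0.8], [0, 0, 0]]
    - [[0, 0, 0], [0, 0, 0]]

```text
time_s: 6.25
eef_pos: [0.5427, -0.0469, 0.1857]
tcp_rot: [0.346, 2.602, -0.102]
force: [-0.0, 0.9, 0.0]
gripper_width: 0.0427
grip_force: 0.0
```

move_arm:
  deltas:
    - [[0, 0, 0], [0, 0, 0]]
    - [[0, 0, 0], [0, 0, 0]]
    - [[0, 0, 0], [0, 0, 0]]
    - [[0, 0, 0], [0, 0, 0]]
  jaw: -1
  newtons: 12

```text
time_s: 6.75
eef_pos: [0.5437, -0.0461, 0.1884]
tcp_rot: [0.346, 2.597, -0.099]
force: [1.0, 3.5, 0.6]
gripper_width: 0.0119
grip_force: 12.0
```

```bash
python3 - <<'E'
from go import *
delta(TS,sp([.075,0,.021]))
p=lambda q: np.array([.045+.03*np.cos(q),.03*np.sin(q)])
Q=np.linspace(0,1.5,9)
print(np.c_[-np.diff([p(q)[0] for q in Q]),np.diff([p(q)[1] for q in Q])]/.02)
E
```

```text
t 6.75 rot units (tool) [-0.035  0.008 -0.009] | shift now-axes [ 0.19 -0.03  0.08] | target-axes [ 0.19 -0.03  0.08] | F [1.  3.5 0.6] w 0.0119 grip 11.993963867425919
[[0.02629003 0.27960495]
 [0.07794854 0.26980385]
 [0.12687468 0.25054522]
 [0.17135345 0.22250413]
 [0.20982569 0.18666352]
 [0.24094284 0.14427973]
 [0.26361412 0.09683844]
 [0.27704485 0.04600264]]
```

move_arm:
  deltas:
    - [[0.03, 0.28, 0], [0, 0, 0]]
    - [[0.08, 0.27, 0], [0, 0, 0]]
    - [[0.13, 0.25, 0], [0, 0, 0]]
    - [[0.17, 0.22, 0], [0, 0, 0]]
    - [[0.21, 0.19, 0], [0, 0, 0]]
    - [[0.24, 0.14, 0], [0, 0, 0]]
    - [[0.26, 0.1, 0], [0, 0, 0]]
    - [[0.28, 0.05, 0], [0, 0, 0]]

```text
time_s: 7.75
eef_pos: [0.5285, -0.0114, 0.1749]
tcp_rot: [0.345, 2.596, -0.102]
force: [0.2, -3.1, 4.7]
gripper_width: 0.0116
grip_force: 12.0
```

```bash
python3 - <<'E'
from go import *
delta(TS,sp([.045,.03,.021]))
E
```

```text
t 7.75 rot units (tool) [-0.044  0.017 -0.003] | shift now-axes [ 0.33 -0.01  0.08] | target-axes [ 0.33 -0.01  0.09] | F [ 0.2 -3.1  4.7] w 0.0116 grip 12.00170248746872
```

move_arm:
  deltas:
    - [[0, 0, 0], [0, 0, 0]]
    - [[0, 0, 0], [0, 0, 0]]
    - [[0, 0, -0.5], [0, 0, 0]]
    - [[0, 0, -1], [0, 0, 0]]
    - [[0, 0, -1], [0, 0, 0]]
    - [[0, 0, -1], [0, 0, 0]]
    - [[0, 0, -1], [0, 0, 0]]
    - [[0, 0, -1], [0, 0, 0]]
  jaw: -0.2

```text
time_s: 8.75
eef_pos: [0.4741, 0.0037, 0.2696]
tcp_rot: [0.346, 2.599, -0.102]
force: [-0.0, -0.5, -0.4]
gripper_width: 0.0377
grip_force: 0.0
```

```bash
python3 - <<'E'
from go import *
TN=R.from_euler("z",N[2])*R.from_matrix(np.array([[-1,0,0],[0,1,0],[0,0,-1.]]))
s=shot("wrist","w3")
delta(TN,nz([0,0,.13])); delta(TN,nz([0,0,.009]))
ov(s,2,"w3.png",(130,30,260,200))
print(proj(s,sp([[.045,.03,.051],[.015,0,.01]])))
E
```

```text
t 8.8 rot units (tool) [1.000e-03 3.025e+00 1.250e-01] | shift now-axes [ 2.56 11.87  2.94] | target-axes [ 0.98 11.83  3.9 ] | F [0.8 0.5 2.2] w 0.0384 grip 0.0
t 8.8 rot units (tool) [1.000e-03 3.025e+00 1.250e-01] | shift now-axes [ 5.61 11.9   8.17] | target-axes [ 0.98 11.83  9.95] | F [0.8 0.5 2.2] w 0.0384 grip 0.0
[[261.02563899 194.87655086]
 [231.08727939 155.37482205]]
```

View pics/w3.png

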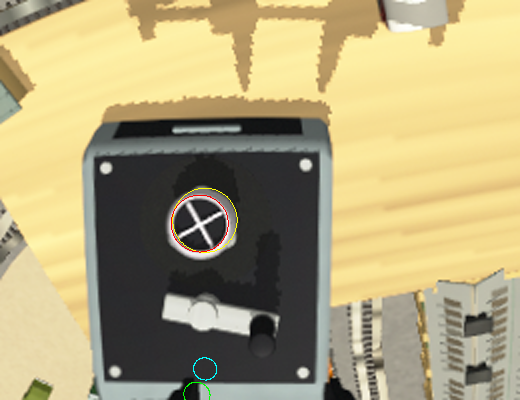

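move_arm:
  deltas:
    - [[0, 0, -0.5], [0, 0.75, 0.03]]
    - [[0, 0, 0], [0, 0.75, 0.03]]
    - [[0, 0, 0], [0, 0.75, 0.03]]
    - [[0, 0.83, 0], [0, 0.77, 0.03]]
    - [[0.1, 1, 0], [0, 0, 0]]
    - [[0.1, 1, 0], [0, 0, 0]]
    - [[0.1, 1, 0], [0, 0, 0]]
    - [[0.1, 1, 0], [0, 0, 0]]
  jaw: 1

```text
time_s: 9.8
eef_pos: [0.4896, 0.1005, 0.2769]
tcp_rot: [-0.448, -3.105, 0.002]
force: [0.5, -0.2, 0.7]
gripper_width: 0.0945
grip_force: 0.0
```

move_arm:
  deltas:
    - [[0.1, 1, 0], [0, 0, 0]]
    - [[0.1, 1, 0], [0, 0, 0]]
    - [[0.1, 1, 0], [0, 0, 0]]
    - [[0.1, 1, 0], [0, 0, 0]]
    - [[0.1, 1, 0.5], [0, 0, 0]]
    - [[0.1, 1, 1], [0, 0, 0]]
    - [[0, 1, 1], [0, 0, 0]]
    - [[0, 0, 1], [0, 0, 0]]

```text
time_s: 10.8
eef_pos: [0.5167, 0.2385, 0.2044]
tcp_rot: [-0.445, -3.104, 0.003]
force: [-0.3, -0.9, 0.1]
gripper_width: 0.0954
grip_force: 0.0
```

```bash
cat >> go.py <<'E'
TN=R.from_euler("z",N[2])*R.from_matrix(np.array([[-1,0,0],[0,1,0],[0,0,-1.]]))
E
python3 - <<'E'
from go import *
delta(TN,nz([0,0,.13])); delta(TN,nz([0,0,.009]))
E
```

```text
t 10.8 rot units (tool) [-0.017 -0.032  0.014] | shift now-axes [-0.33 -0.02  0.47] | target-axes [-0.33 -0.02  0.47] | F [-0.3 -0.9  0.1] w 0.0954 grip 0.0
t 10.8 rot units (tool) [-0.017 -0.032  0.014] | shift now-axes [-0.36  0.    6.52] | target-axes [-0.33 -0.02  6.52] | F [-0.3 -0.9  0.1] w 0.0954 grip 0.0
```

move_arm:
  deltas:
    - [[-0.33, 0, 0.8], [0, 0, 0]]
    - [[0, 0, 1], [0, 0, 0]]
    - [[0, 0, 1], [0, 0, 0]]
    - [[0, 0, 1], [0, 0, 0]]
    - [[0, 0, 1], [0, 0, 0]]
    - [[0, 0, 0.8], [0, 0, 0]]
    - [[0, 0, 0.6], [0, 0, 0]]
    - [[0, 0, 0.2], [0, 0, 0]]

```text
time_s: 11.8
eef_pos: [0.5228, 0.2354, 0.0781]
tcp_rot: [-0.448, -3.105, 0.002]
force: [-0.1, -0.2, -0.6]
gripper_width: 0.0951
grip_force: 0.0
```

move_arm:
  deltas:
    - [[0, 0, 0], [0, 0, 0]]
    - [[0, 0, 0], [0, 0, 0]]
    - [[0, 0, 0], [0, 0, 0]]
    - [[0, 0, 0], [0, 0, 0]]
    - [[0, 0, 0], [0, 0, 0]]
    - [[0, 0, 0], [0, 0, 0]]
  jaw: -1
  newtons: 45

```text
time_s: 12.55
eef_pos: [0.5232, 0.2356, 0.0792]
tcp_rot: [-0.448, -3.106, 0.001]
force: [0.6, -0.2, -0.7]
gripper_width: 0.0416
grip_force: 45.0
```

```bash
python3 - <<'E'
from go import *
delta(TN,nz([0,0,.011]))
E
```

```text
t 12.55 rot units (tool) [-0.007 -0.019  0.003] | shift now-axes [0.03 0.03 0.16] | target-axes [0.03 0.03 0.16] | F [ 0.6 -0.2 -0.7] w 0.0416 grip 45.005645935598295
```

move_arm:
  deltas:
    - [[0, 0, -0.5], [0, 0, 0]]
    - [[0, 0, -1], [0, 0, 0]]
    - [[0, 0, -1], [0, 0, 0]]
    - [[0, 0, -1], [0, 0, 0]]
    - [[0, 0, -1], [0, 0, 0]]
    - [[0, 0, -1], [0, 0, 0]]
    - [[0, 0, -1], [0, 0, 0]]
    - [[0, 0, -1], [0, 0, 0]]

```text
time_s: 13.55
eef_pos: [0.5237, 0.2356, 0.2304]
tcp_rot: [-0.448, -3.106, 0.002]
force: [-0.3, 0.6, -0.6]
gripper_width: 0.0415
grip_force: 45.0
```

move_arm:
  deltas:
    - [[0, -0.5, -1], [0, 0, 0]]
    - [[0, -1, -1], [0, 0, 0]]
    - [[0, -1, -0.5], [0, 0, 0]]
    - [[0, -1, 0], [0, 0, 0]]
    - [[0, -1, 0], [0, 0, 0]]
    - [[0, -1, 0], [0, 0, 0]]
    - [[0, -1, 0], [0, 0, 0]]
    - [[0, -1, 0], [0, 0, 0]]

```text
time_s: 14.55
eef_pos: [0.481, 0.0904, 0.2789]
tcp_rot: [-0.448, -3.105, 0.002]
force: [0.7, -0.2, -0.9]
gripper_width: 0.0416
grip_force: 45.0
```

```bash
python3 - <<'E'
from go import *
delta(TS,sp([0,0,.15])); delta(TS,sp([0,0,.074]))
E
```

```text
t 14.55 rot units (tool) [-0.047 -3.023 -0.136] | shift now-axes [ 1.65 -5.86  0.99] | target-axes [ 2.05 -5.81 -0.06] | F [ 0.7 -0.2 -0.9] w 0.0416 grip 44.99956952204229
t 14.55 rot units (tool) [-0.047 -3.023 -0.136] | shift now-axes [-0.26 -5.8   4.28] | target-axes [ 2.05 -5.81  3.74] | F [ 0.7 -0.2 -0.9] w 0.0416 grip 44.99956952204229
```

move_arm:
  deltas:
    - [[0, -0.81, 0], [0, -0.75, -0.03]]
    - [[0, -1, 0], [0, -0.75, -0.03]]
    - [[0, -1, 0], [0, -0.75, -0.03]]
    - [[0, -1, 0], [0, -0.77, -0.04]]
    - [[0.5, -1, 0], [0, 0, 0]]
    - [[0.5, -1, 0], [0, 0, 0]]
    - [[0.5, 0, 0], [0, 0, 0]]
    - [[0.55, 0, 0], [0, 0, 0]]

```text
time_s: 15.55
eef_pos: [0.4153, -0.011, 0.2589]
tcp_rot: [0.344, 2.6, -0.103]
force: [0.1, -0.1, -1.1]
gripper_width: 0.0417
grip_force: 45.0
```

move_arm:
  deltas:
    - [[0, 0, 0.7], [0, 0, 0]]
    - [[0, 0, 0.8], [0, 0, 0]]
    - [[0, 0, 0.8], [0, 0, 0]]
    - [[0, 0, 0.6], [0, 0, 0]]
    - [[0, 0, 0], [0, 0, 0]]

```text
time_s: 16.18
eef_pos: [0.4434, -0.0188, 0.2072]
tcp_rot: [0.343, 2.603, -0.103]
force: [-0.1, -0.4, -1.0]
gripper_width: 0.0417
grip_force: 45.0
```

```bash
python3 - <<'E'
from go import *
delta(TS,sp([0,0,.074]))
s=shot("scene","sc2"); t=shot("top","tp2")
a=cv2.resize(s["frame"][170:270,250:350,::-1],None,fx=4,fy=4,interpolation=cv2.INTER_CUBIC)
b=cv2.resize(t["frame"][160:260,270:370,::-1],None,fx=4,fy=4,interpolation=cv2.INTER_CUBIC)
def d(im,c,x0,y0,P,col): cv2.polylines(im,[np.round((proj(c,P)-[x0,y0]+.5)*4-.5).astype(int)],False,col,1)
for im,c,x0,y0 in((a,s,250,170),(b,t,270,160)):
    d(im,c,x0,y0,sp(circ*.0165),(0,255,255)); d(im,c,x0,y0,sp(circ*.031+[0,0,.06]),(0,0,255)); d(im,c,x0,y0,sp([[0,0,0],[0,0,.06]]),(0,255,0))
cv2.imwrite("pics/pre.png",np.hstack([a,b]))
E
```

```text
t 16.175 rot units (tool) [-0.048 -0.02   0.01 ] | shift now-axes [-0.1  -0.05  0.84] | target-axes [-0.09 -0.06  0.84] | F [-0.1 -0.4 -1. ] w 0.0417 grip 44.998969325388316
```

View pics/pre.png

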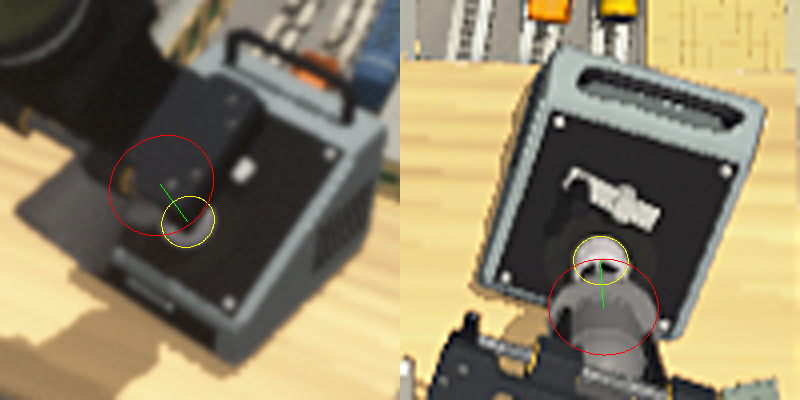

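move_arm:
  deltas:
    - [[-0.09, -0.06, 0.5], [-0.05, 0, 0]]
    - [[0, 0, 0.7], [0, 0, 0]]
    - [[0, 0, 0.7], [0, 0, 0]]
    - [[0, 0, 0.5], [0, 0, 0]]
    - [[0, 0, 0.2], [0, 0, 0]]
    - [[0, 0, 0.2], [0, 0, 0]]
    - [[0, 0, 0.1], [0, 0, 0]]

```text
time_s: 17.15
eef_pos: [0.4731, -0.0281, 0.1598]
tcp_rot: [0.34, 2.599, -0.091]
force: [-0.9, -0.4, -0.5]
gripper_width: 0.0415
grip_force: 45.0
```

```bash
python3 - <<'E'
from go import *
delta(TS,sp([0,0,.0142]))
E
```

```text
t 17.15 rot units (tool) [0.004 0.001 0.007] | shift now-axes [0.07 0.01 1.  ] | target-axes [0.07 0.01 1.  ] | F [-0.9 -0.4 -0.5] w 0.0415 grip 44.99908511439571
```

move_arm:
  deltas:
    - [[0.07, 0, 0.2], [0, 0, 0]]
    - [[0, 0, 0.2], [0, 0, 0]]
    - [[0, 0, 0.2], [0, 0, 0]]
    - [[0, 0, 0.15], [0, 0, 0]]

```text
time_s: 17.65
eef_pos: [0.4789, -0.0294, 0.1457]
tcp_rot: [0.341, 2.599, -0.09]
force: [-1.3, 2.9, -0.7]
gripper_width: 0.042
grip_force: 45.0
```

```bash
python3 - <<'E'
from go import *
delta(TS,sp([0,0,.0142]))
E
```

```text
t 17.65 rot units (tool) [ 0.007 -0.004  0.005] | shift now-axes [-0.02 -0.    0.24] | target-axes [-0.02 -0.    0.24] | F [-1.3  2.9 -0.7] w 0.042 grip 45.00004233123036
```

move_arm:
  deltas:
    - [[0, 0, 0.15], [0, 0, 0]]
    - [[0, 0, 0.15], [0, 0, 0]]
    - [[0, 0, 0.1], [0, 0, 0]]
    - [[0, 0, 0], [0, 0, 0]]

```text
time_s: 18.15
eef_pos: [0.4816, -0.0301, 0.1426]
tcp_rot: [0.341, 2.604, -0.091]
force: [-41.8, 12.3, 33.6]
gripper_width: 0.0415
grip_force: 45.0
```

```bash
python3 - <<'E'
from go import *
delta(TS,sp([0,0,.0142]))
from plant import monitor
print(RS.inv().apply(monitor.get_obs()["force"]))
E
```

```text
t 18.15 rot units (tool) [ 0.    -0.031  0.008] | shift now-axes [ 0.02 -0.    0.03] | target-axes [ 0.02 -0.    0.03] | F [-41.8  12.3  33.6] w 0.0415 grip 45.01292573986575
[-20.94453664   1.02564512  50.8586768 ]
```

move_arm:
  deltas:
    - [[0, 0, -0.15], [0, 0, 0]]
    - [[0, 0, 0], [0, 0, 0]]

```text
time_s: 18.4
eef_pos: [0.4815, -0.0301, 0.1427]
tcp_rot: [0.34, 2.599, -0.091]
force: [-7.3, 4.0, 6.7]
gripper_width: 0.0417
grip_force: 45.0
```

move_arm:
  deltas:
    - [[0, 0, 0], [0, 0, 0]]
    - [[0, 0, 0], [0, 0, 0]]
    - [[0, 0, 0], [0, 0, 0]]
    - [[0, 0, -0.8], [0, 0, 0]]
    - [[0, 0, -1], [0, 0, 0]]
    - [[0, 0, -1], [0, 0, 0]]
    - [[0, 0, -1], [0, 0, 0]]
    - [[0, 0, -1], [0, 0, 0]]
  jaw: 0.5

```text
time_s: 19.4
eef_pos: [0.4347, -0.0181, 0.2254]
tcp_rot: [0.341, 2.599, -0.092]
force: [-0.1, 0.6, 0.4]
gripper_width: 0.0712
grip_force: 0.0
```

move_arm:
  deltas:
    - [[0, 0, -0.7], [0, 0, 0]]
    - [[-1, 0.5, 0], [0, 0, 0]]
    - [[-1, 0.5, 0], [0, 0, 0]]
    - [[-0.5, 0.5, 0], [0, 0, 0]]
    - [[0, 0, 0], [0, 0, 0]]
  jaw: -0.3

```text
time_s: 20.02
eef_pos: [0.478, 0.0021, 0.2618]
tcp_rot: [0.339, 2.6, -0.091]
force: [-0.2, -0.0, -0.2]
gripper_width: 0.0337
grip_force: 0.0
```

```bash
python3 - <<'E'
from go import *
delta(TS,sp([.045,.03,.021]))
s=shot("wrist","w4"); x0,y0,k=130,30,2
im=cv2.resize(s["frame"][y0:y0+260,x0:x0+270,::-1],None,fx=k,fy=k,interpolation=cv2.INTER_CUBIC)
def d(P,c): cv2.polylines(im,[np.round((proj(s,sp(P))-[x0,y0]+.5)*k-.5).astype(int)],False,c,1)
d(circ*.031+[0,0,.006],(0,0,255)); d(circ[:,[2,0,1]]*.03+[-.066,0,.046],(0,255,0)); 
for q in(1.2,1.4,1.57): d(circ*.006+[.045+.03*np.cos(q),.03*np.sin(q),.051],(255,255,0))
cv2.imwrite("pics/w4.png",im)
E
```

```text
t 20.025 rot units (tool) [ 0.005 -0.007  0.013] | shift now-axes [ 0.23 -0.01  5.15] | target-axes [ 0.24 -0.01  5.15] | F [-0.2 -0.  -0.2] w 0.0337 grip 0.0
```

View pics/w4.png

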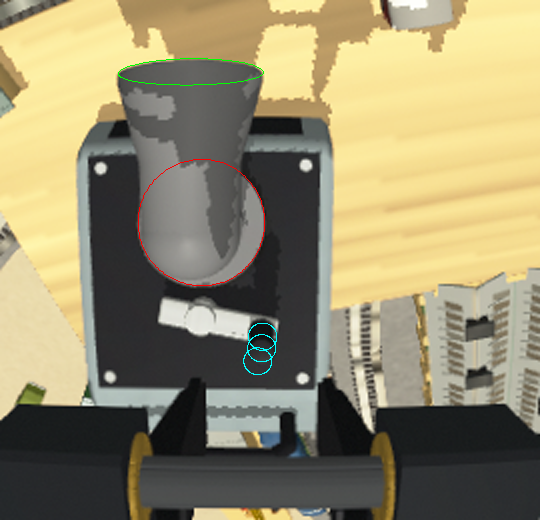

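move_arm:
  deltas:
    - [[0.09, 0, 0.6], [0, 0, 0]]
    - [[0, 0, 1], [0, 0, 0]]
    - [[0, 0, 1], [0, 0, 0]]
    - [[0, 0, 0.8], [0, 0, 0]]
    - [[0, 0, 0.8], [0, 0, 0]]
    - [[0, 0, 0.6], [0, 0, 0]]
    - [[0, 0, 0.3], [0, 0, 0]]
    - [[0, 0, 0], [0, 0, 0]]

```text
time_s: 21.08
eef_pos: [0.5256, -0.0111, 0.1724]
tcp_rot: [0.34, 2.6, -0.091]
force: [0.2, -0.5, -0.5]
gripper_width: 0.0331
grip_force: 0.0
```

move_arm:
  deltas:
    - [[0, 0, 0], [0, 0, 0]]
    - [[0, 0, 0], [0, 0, 0]]
    - [[0, 0, 0], [0, 0, 0]]
    - [[0, 0, 0], [0, 0, 0]]
  jaw: -1
  newtons: 15

```text
time_s: 21.58
eef_pos: [0.5259, -0.0107, 0.1734]
tcp_rot: [0.34, 2.598, -0.09]
force: [-0.7, 2.6, 2.1]
gripper_width: 0.012
grip_force: 15.0
```

```bash
python3 - <<'E'
from go import *
from plant import monitor
delta(TS,sp([.048,.03,.021])); print(RS.inv().apply(monitor.get_obs()["eef_pos"]-F))
E
```

```text
t 21.575 rot units (tool) [0.009 0.005 0.005] | shift now-axes [ 0.02 -0.01  0.08] | target-axes [ 0.02 -0.01  0.09] | F [-0.7  2.6  2.1] w 0.012 grip 14.999858289957047
[0.04842141 0.03024017 0.02270043]
```

move_arm:
  deltas:
    - [[-0.27, -0.06, 0], [0, 0, 0]]
    - [[-0.26, -0.1, 0], [0, 0, 0]]
    - [[-0.24, -0.14, 0], [0, 0, 0]]
    - [[-0.21, -0.19, 0], [0, 0, 0]]
    - [[-0.17, -0.22, 0], [0, 0, 0]]
    - [[-0.12, -0.25, 0], [0, 0, 0]]
    - [[-0.06, -0.27, 0], [0, 0, 0]]
    - [[0, -0.28, 0], [0, 0, 0]]

```text
time_s: 22.58
eef_pos: [0.5429, -0.0457, 0.1887]
tcp_rot: [0.34, 2.59, -0.088]
force: [11.0, 4.1, -0.9]
gripper_width: 0.0115
grip_force: 15.0
```

move_arm:
  deltas:
    - [[0, -0.1, 0], [0, 0, 0]]
    - [[0, -0.1, 0], [0, 0, 0]]
    - [[0, 0, 0], [0, 0, 0]]

```text
time_s: 22.95
eef_pos: [0.5426, -0.0464, 0.1887]
tcp_rot: [0.342, 2.589, -0.078]
force: [16.9, 18.3, -2.4]
gripper_width: 0.0119
grip_force: 15.0
```

```bash
python3 - <<'E'
from go import *
from plant import monitor
o=monitor.get_obs(); print(RS.inv().apply(o["eef_pos"]-F),RS.inv().apply(o["force"]),o["gripper_width"])
E
```

```text
[7.81023347e-02 7.39692094e-05 2.32909104e-02] [ 8.85581348 22.04029182 -7.86684053] 0.01187708597707442
```

move_arm:
  deltas:
    - [[0, 0.15, 0], [0, 0, 0]]
    - [[0, 0, 0], [0, 0, 0]]

```text
time_s: 23.2
eef_pos: [0.5428, -0.046, 0.1888]
tcp_rot: [0.339, 2.59, -0.087]
force: [12.3, 6.6, -1.4]
gripper_width: 0.0117
grip_force: 15.0
```

move_arm:
  deltas:
    - [[0, 0, 0], [0, 0, 0]]
    - [[0, 0, 0], [0, 0, 0]]
    - [[0, 0, -0.5], [0, 0, 0]]
    - [[0, 0, -1], [0, 0, 0]]
    - [[0, 0, -1], [0, 0, 0]]
    - [[0, 0, -1], [0, 0, 0]]
    - [[0, 0, -1], [0, 0, 0]]
    - [[0, 0, -1], [0, 0, 0]]
  jaw: -0.2

```text
time_s: 24.2
eef_pos: [0.4859, -0.0331, 0.2824]
tcp_rot: [0.341, 2.598, -0.092]
force: [0.7, 0.9, -0.5]
gripper_width: 0.038
grip_force: 0.0
```

move_arm:
  deltas:
    - [[0, 0, -0.8], [0, 0, 0]]
    - [[0, 0, -0.5], [0, 0, 0]]
    - [[0, 0, 0], [0, 0, 0]]
    - [[0, 0, 0], [0, 0, 0]]

```text
time_s: 24.7
eef_pos: [0.4739, -0.0297, 0.3029]
tcp_rot: [0.341, 2.6, -0.091]
force: [-0.0, 0.8, 0.2]
gripper_width: 0.0378
grip_force: 0.0
```

```bash
python3 - <<'E'
from go import *
s=shot("wrist","w5"); g=cv2.cvtColor(s["frame"],cv2.COLOR_RGB2GRAY); o=s["obs"]
# bright catch bar profile between pivot and pin for candidate angles; nozzle check vs w4 by template
for q in(-.2,0,.2,.4,1.45):
    P=sp([[.045-r*np.cos(q),-r*np.sin(q),.011] for r in np.linspace(-.02,.01,13)])
    p=proj(s,P).round().astype(int); print(q,[int(g[v,u]) for u,v in p])
E
```

```text
-0.2 [150, 150, 152, 152, 154, 155, 157, 157, 227, 227, 213, 151, 203]
0 [155, 156, 156, 156, 156, 155, 157, 157, 227, 227, 206, 150, 226]
0.2 [153, 153, 155, 155, 156, 156, 157, 158, 227, 227, 206, 155, 224]
0.4 [47, 47, 137, 152, 155, 156, 157, 158, 227, 227, 201, 153, 222]
1.45 [46, 46, 47, 46, 46, 204, 226, 157, 227, 227, 227, 78, 45]
```

```bash
python3 -c "
from plant import job
print(job.sign_off())"
```

```text
the job is handed in; nothing more can be done
None
```

I handed the job in at about 25 s: the catch was swung aside, the grey nozzle was pushed home on the spigot with its mouth down the slope, and the catch was swung back to its stop. The arm came no closer to the other models than passing above, and the sign-off returned no verdict.

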